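# Gauge the coupling gap of the oil-pump test rig

### The arm

A 6-joint arm with a two-finger parallel gripper is mounted at the origin on the work surface. World frame = base frame: x ahead of the robot, y to its left, z up, the work surface at z = 0. Lengths are in m, angles in rad, forces in N, time in s.
With the tool pointing down it reaches from about 0.3 to 0.775 m from the base axis. Payload 14.6 kg.
Tool frame: the origin (TCP) lies at the very end of the fingers, on their centre line; the grasp point (between the pads) lies 19 mm behind it; y points along the fingers, z is the direction in which the jaws open and shut, and the axes are right-handed (so a half turn about y gives the same grasp; the last joint's range is limited). The gripper opens to 94 mm and grips with 3 to 60 N. Pads are 16 mm wide; open, the fingers measure 119 mm over their backs; the gripper's body (75 mm by 177 mm) begins 78 mm behind the grasp point.
Start: joints at [-1.333, 0.3, 1.521, -0, 1.321, -0.067], TCP at [0.165, -0.525, 0.205] pointing down, gripper open.
Joint ranges: [-3.03, 3.03], [-0.79, 2.21], [0.23, 2.52], [-1.04, 4.18], [0, 3.07], [-2.55, 2.55]. Speed limits (rad/s): [2.22, 2.22, 2.57, 3.14, 3.14, 3.14].

### API

Orientations are given as [roll, pitch, yaw] about the fixed x, y, z axes, in that order (R = Rz(yaw) Ry(pitch) Rx(roll)).
In Python, from station import get_obs, camera, job gives the robot as it stands.
- The arm moves only by the tool step_arm, never from a script. Its argument "targets" is a list of rows, each a list of 6 numbers: the shift along the tool's x, y, z in mm, then the turn, a rotation vector about the tool's x, y, z in degrees. In form: [[dx, dy, dz, rx, ry, rz], ...]. A call has 1 to 12 rows; each row shifts and turns the commanded pose from where the row before left it, along the tool's axes as they then stand; what a row does not reach is not made up. A row lasts 1/8 s, in which the tool goes at most 62.5 mm and 10.7 degrees, less where a joint would pass 70% of its speed; a pose out of reach is approached as far as the arm can. A call is refused whole if a number of a shift passes 62.5 or a number of a turn 10.7, either way. A call with a gripper value outside its range is refused whole. "gripper" is the opening, from -1 (shut) to 1 (fully open), set as the call begins (left out, the last holds). The fingers move at their own pace and stop on an object; "squeeze" is the grip in N (left out, the last holds). Time passes only in rows, so rows that do not move let the fingers close. It gives the time, the measured TCP pose, the force and the opening at its end, in the units of the state.
- get_obs(): the state, without advancing time (a new reading comes with each control period).
- camera(name): name is "side" or "top"; returns a dict with "pixels" (384x512x3 uint8, red, green, blue), "intrinsics" (3x3 intrinsics, pixels), "R" (3x3) and "t" (3): a world point X has camera coordinates R X + t. Camera axes: x right, y down, z forward; pixel columns grow to the right and rows downward; lengths in m; the calibration is good to about 2 mm. A picture is of the moment at which its call begins. There is no depth.
- job.hand_in(): hands the job in, once; it reports no verdict.
The state is a dict: "time_s": time; "qpos": joint angles; "joint_vel": joint speeds; "tau": joint torques, N m; "ee_pos": TCP position; "eef_rot": TCP orientation; "force": force on the tool from outside, world axes, zero at the start; "moment": the same for the moment, N m; "grip_width": finger opening in m.
Only numpy, scipy, OpenCV 4.12 (cv2) and the standard library are available. Lean on these libraries where they do the work, as an engineer would, in place of code of your own. Each camera call takes 0.05 s, during which the arm holds its last target.

### The job

Make the pump test rig safe and then gauge its coupling: press the red stop button all the way down and let it up, then press the blue brake button all the way down and let it up, and do not press the green start button. Then take the orange-handled taper gauge from the rack and, with its blade upright and square to the coupling, slide it gently from above into the gap between the two coupling faces until it drags snugly on both of them, without forcing it; finish while still holding the gauge at that depth. Leave the other tools, the yellow guard and the spanner where they are.

Things in the scene. Friction and masses are not known exactly. Their poses are not given: they have to be found in the camera images.
- stop (a joint): Red stop push button, the one at the +y end of the three on the grey station. 0 = up, 0.006 m = fully down. It is a 28 mm round spring button that moves straight down; it starts to move at about 1.5 N, is fully down at 5 N and springs back.
- stop_top (a point): Centre of the top face of the red stop button when up; about 73 mm above the bench. The buttons stand 65 mm apart; each has a black collar of 44 mm diameter, and its cap stands 10 mm proud of the collar.
- brake (a joint): Blue brake push button, the middle one. Same size, travel and spring as the red one.
- brake_top (a point): Centre of the top face of the blue brake button.
- start (a joint): Green start push button at the -y end of the station. Must not be pressed.
- start_top (a point): Centre of the top face of the green start button.
- station: Grey push-button station fixed on the bench, 85 (x) x 215 (y) x 55 mm. Origin: centre of its underside. The buttons are on top along its y axis.
- rack: Fixed wooden tool rack, 75 (x) x 220 (y) x 90 mm high, origin at the centre of its underside. Three slots in its top at y = -70, 0 and +70 mm, each 19 (x) x 15 (y) mm and 82 mm deep, hold the taper gauge, a screwdriver and a punch upright, in any order.
- gauge: Taper gauge, loose, 140 g, upright in a rack slot. Origin: middle of the blade's tip; z up to the handle. Bright oily steel blade 14 mm wide (x), 78 mm long; thickness (y) at h mm above the tip is 2 mm + h/10, both sides alike, the last 3 mm rounded to 0.8 mm. Orange handle above it, 24 (x) x 20 (y) x 62 mm, rests on the rack's top. Blade friction about 0.2; handle grips well.
- gauge_grip (a point): Point on the gauge's axis inside the handle, 116 mm above the blade tip (38 mm above the handle's lower end): where to grip it.
- rig: Pump test rig, fixed: base plate 160 (x) x 500 (y) x 12 mm with a blue motor. Origin on the bench, straight below the face of the motor's coupling half. Shaft along y, 83 mm up: motor to +y (from y = 75 mm; terminal box 182 mm high at y = 120 to 200), pump to -y. Motor's coupling half: flat steel disc, 96 mm diameter, from y = 0 to 16 mm, its face looking to -y.
- motor_rim (a point): Highest point of the rim of the motor's coupling face, in the plane of that face, 131 mm above the bench; axes as the rig's (x across the shaft, y along it towards the motor).
- pump: Grey bracket with gear pump, fixed on the base plate, parallel to the rig. Origin on the plate's top, straight below the face of the pump's coupling half: an equal disc from y = 0 to -16 mm, its face looking to +y. The gap between the rigid, parallel, plain faces is 5 to 8 mm, another each run, open to below the shaft; the blade fits snugly with its tip 30 to 60 mm below the rim.
- pump_rim (a point): Highest point of the rim of the pump's coupling face, in the plane of that face, 131 mm above the bench. The mouth of the gap lies midway between this and motor_rim.
- screwdriver: Screwdriver with round blue handle (25 mm diameter, top 156 mm above the bench) standing in the rack; leave alone. Origin at its tip.
- punch: Dark steel punch (head 21 mm diameter, top 148 mm above the bench) standing in the rack; leave alone. Origin at its tip.
- guard: Yellow sheet-metal coupling guard, taken off, standing on the bench like an arch, 170 (x) x 100 (y) x 122 mm; leave alone. Origin: centre of its underside.
- spanner: Steel open-ended spanner, 150 mm, lying on the bench along its x axis; leave alone. Origin: centre of its underside.
Not all that is in view belongs to the job. What is shaped like the gauge but turquoise is not meant. Leave any pink look-alike of the station alone.

How it is judged:
On the way, in this order (a step that is already met when the one before it is completed fails the run):
1. the red stop button is pressed fully down, on its own (value of joint stop above 0.0045 m and value of joint brake below 0.0015 m), for 0.05 s.
2. the red button is up again and the blue brake button is pressed fully down (value of joint brake above 0.0045 m and value of joint stop below 0.0015 m), for 0.05 s.
3. the gauge's blade has entered the coupling gap from above (z of gauge in the frame of motor_rim below -0.01 m and y of gauge in the frame of motor_rim below 0 m and y of gauge in the frame of pump_rim above 0 m and horizontal distance between gauge and motor_rim below 0.025 m), for 0.1 s.
At the end, for the whole second after the job is handed in: Fingers still hold the gauge (over 1.5 N), at rest, tip 22-72 mm below the rim and within 25 mm of its middle, blade parallel to the faces within 0.06 rad and upright within 0.15 rad, pressing on both faces with over 0.5 N each; all three buttons up (contact force between gauge and rig above 0.5 N and contact force between gauge and pump above 0.5 N and z of gauge in the frame of motor_rim between -0.072 and -0.022 m and y of gauge in the frame of motor_rim below 0 m and y of gauge in the frame of pump_rim above 0 m and horizontal distance between gauge and motor_rim below 0.025 m and angle between the y axis of gauge and the y axis of rig, either way round below 0.06 rad and angle between gauge's own z axis and vertical below 0.15 rad and linear speed of gauge below 0.01 m/s and contact force between the fingers and gauge above 1.5 N and value of joint each of stop, brake, start below 0.0015 m); the arm keeps its last pose, push and grip.
It fails at once if the green start button is pressed (value of joint start above 0.002 m).
It fails at once if two buttons are down together (value of joint each of stop, brake above 0.002 m).
It fails at once if the gauge is forced into the gap (more than 50 N on a coupling face) (contact force between gauge and rig above 50 N or contact force between gauge and pump above 50 N).
It fails at once if the guard, the spanner or another tool is moved (distance of any of guard, spanner, screwdriver, punch from where it was at the start of the episode above 0.03 m).
It also fails if it takes over 54 s, if anything falls off the work surface, if the arm or the gripper's body presses on something with over 40 N, if the wrist force passes 120 N, or if a joint passes its speed limit or range.

## Working session

There is one attempt and no reset: what is moved stays moved. The work goes in short steps, Python scripts to look and compute and a tool call to move; the robot and the scene stay as the last step left them, time stands still between calls to the robot, and variables do not carry over. Pictures are saved under pics/ and viewed, and the job is handed in when it is done.

Besides the shell and the picture viewer there is one more tool, called after "Call:" as name([rows], argument=value, ...), one row to a line, values as JSON. step_arm: Moves the arm, as the interface text tells. Its arguments: {"type":"object","properties":{"targets":{"type":"array","items":{"type":"array","items":{"type":"number"}}},"gripper":{"type":"number"},"squeeze":{"type":"number"}},"required":["targets"]}

```bash
mkdir -p pics; ls
python3 - <<'E'
from station import get_obs,camera,job
import cv2,numpy as np
o=get_obs();print({k:np.round(v,3).tolist() for k,v in o.items()})
for n in("side","top"):
    c=camera(n);cv2.imwrite(f"pics/{n}0.png",cv2.resize(c["pixels"][:,:,::-1],(800,600),interpolation=cv2.INTER_CUBIC))
    np.savez(f"{n}0.npz",**c)
    print(n,np.array(c["intrinsics"]).round(1).tolist(),(-np.array(c["R"]).T@np.array(c["t"])).round(3),np.array(c["R"]).round(3).tolist())
E
```

```text
pics
{'time_s': 0.0, 'qpos': [-1.333, 0.3, 1.522, -0.0, 1.321, -0.067], 'joint_vel': [-0.001, 0.0, 0.001, -0.001, 0.001, 0.0], 'tau': [0.003, -53.18, -35.273, 0.071, 0.024, -0.0], 'ee_pos': [0.165, -0.524, 0.205], 'eef_rot': [-1.572, 0.0, -2.837], 'force': [0.26, -0.363, 0.466], 'moment': [-0.024, 0.017, -0.01], 'grip_width': 0.094}
side [[455.0, 0.0, 255.5], [0.0, 455.0, 195.4], [0.0, 0.0, 1.0]] [-0.204  0.792  0.792] [[-0.804, -0.594, -0.001], [-0.325, 0.441, -0.836], [0.497, -0.672, -0.548]]
top [[475.0, 0.0, 253.6], [0.0, 475.0, 187.5], [0.0, 0.0, 1.0]] [ 0.2   -0.077  1.438] [[0.025, -1.0, 0.007], [-0.986, -0.026, -0.165], [0.165, -0.003, -0.986]]
```

View pics/side0.png

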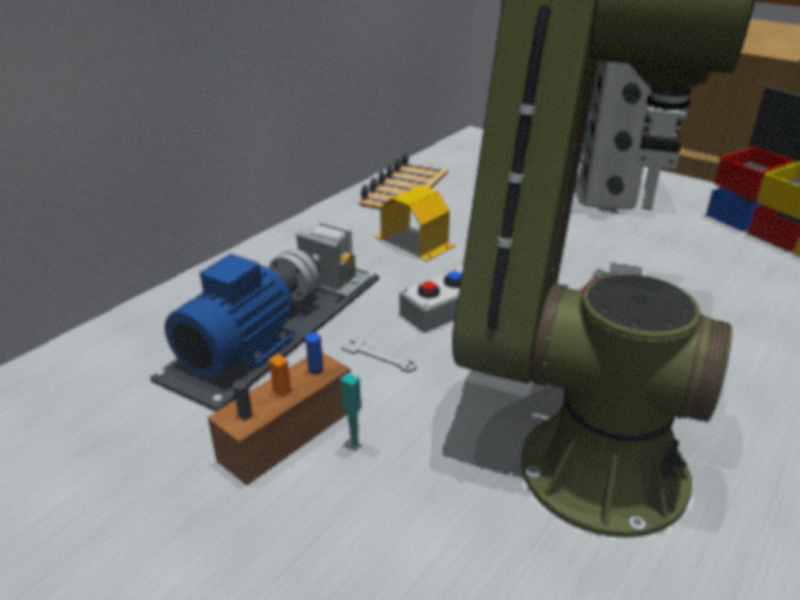

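View pics/top0.png

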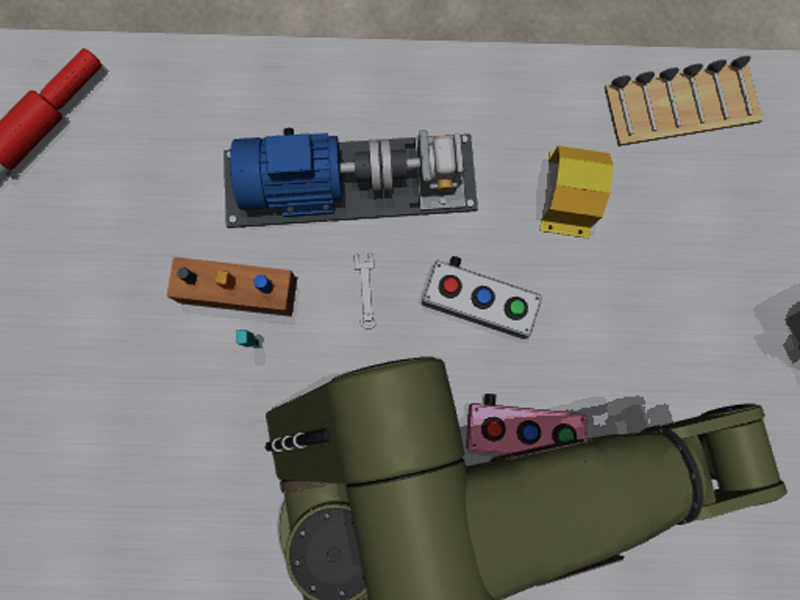

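Top view, in 800x600 pixels. Stations: grey (483,297), with red at (450,286), blue (484,296) and green (517,307), is the right one; the pink look-alike (527,430) is not. Gauge-like: orange handle in the rack (224,279) is the right one; turquoise (244,338) is not. Also in the rack are the punch (185,274) and the screwdriver (262,283). The coupling gap is near (382,165). I'll check these in close crops.

```bash
cat > h.py <<'E'
import numpy as np,cv2
def crop(n,src,u0,v0,u1,v1,s,out):
    im=np.load(src)["pixels"][v0:v1,u0:u1,::-1]
    cv2.imwrite(out,cv2.resize(im,None,fx=s,fy=s,interpolation=cv2.INTER_CUBIC))
def ray(c,u,v):
    K,R,t=[np.array(c[k]) for k in("intrinsics","R","t")]
    return -R.T@t, R.T@np.linalg.inv(K)@[u,v,1]
def atz(c,u,v,z):
    o,d=ray(c,u,v); return o+d*(z-o[2])/d[2]
def proj(c,X):
    K,R,t=[np.array(c[k]) for k in("intrinsics","R","t")]
    p=K@(R@np.array(X)+t); return p[:2]/p[2]
E
python3 - <<'E'
from h import *
crop(0,"top0.npz",265,155,355,220,8,"pics/c_st.png")
crop(0,"top0.npz",100,155,200,230,8,"pics/c_rk.png")
crop(0,"top0.npz",205,75,305,150,8,"pics/c_cp.png")
E
```

```text
(no output)
```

View pics/c_st.png

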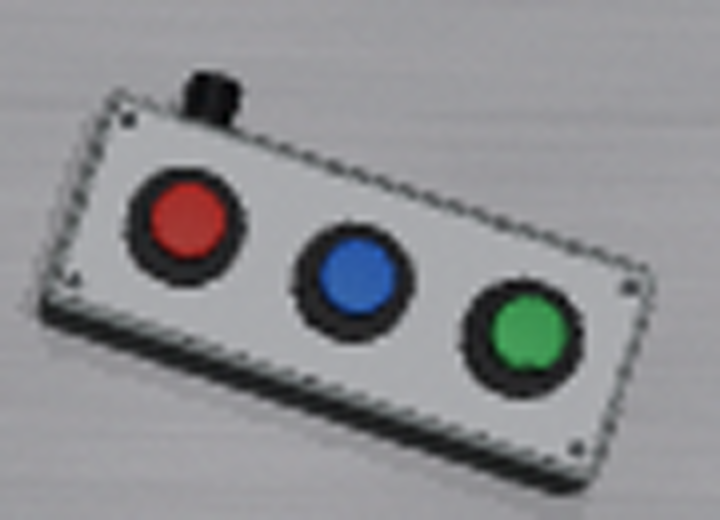

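View pics/c_rk.png

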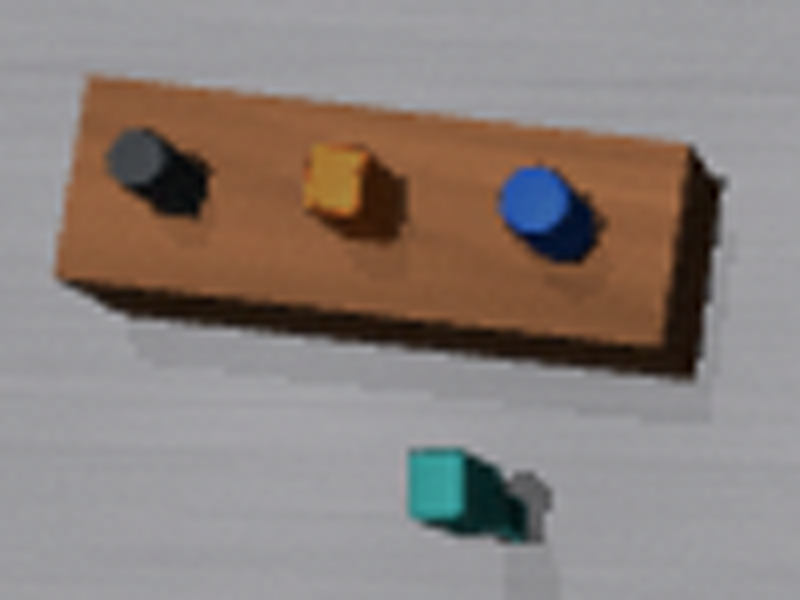

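View pics/c_cp.png

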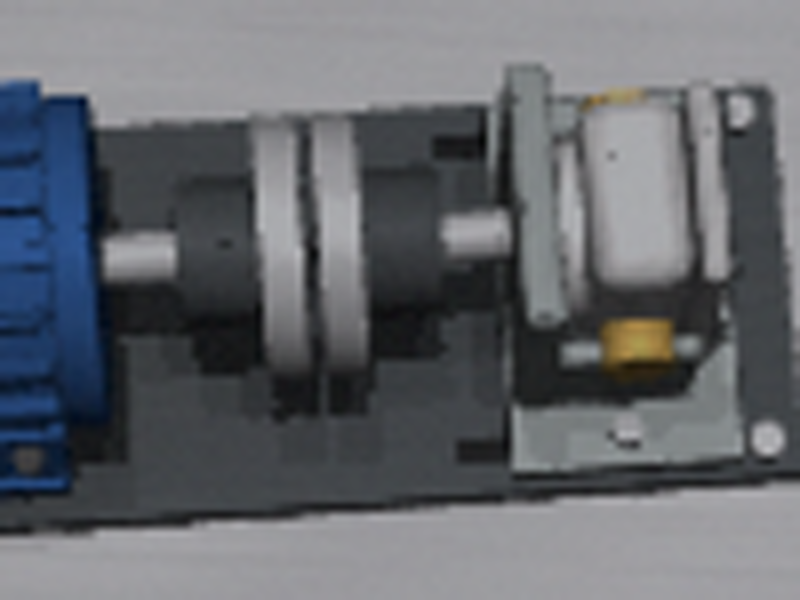

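```bash
cat >> h.py <<'E'
def cp(p,u0,v0,s=8): return u0+(p[0]+.5)/s-.5, v0+(p[1]+.5)/s-.5
E
python3 - <<'E'
from h import *
c=np.load("top0.npz"); s=np.load("side0.npz")
P={}
for n,p in dict(red=(188,220),blue=(358,276),green=(530,331)).items():
    P[n]=atz(c,*cp(p,265,155),.073)
for p in [(187,227),(353,282),(522,338)]: print("collar",atz(c,*cp(p,265,155),.063).round(4))
for p in [(88,75),(690,145),(660,345),(57,277)]: P["r%d"%p[0]]=atz(c,*cp(p,100,155),.09)
for p in [(312,145),(370,148),(358,217),(305,209)]: P["g%d"%p[0]]=atz(c,*cp(p,100,155),.152)
P["scr"]=atz(c,*cp((537,200),100,155),.156); P["pun"]=atz(c,*cp((137,157),100,155),.148)
P["gap"]=atz(c,*cp((309,190),205,75),.131)
for k in P: print(k,P[k].round(4))
print(np.linalg.norm(P["red"]-P["blue"]),np.linalg.norm(P["green"]-P["blue"]))
# base plate corners z=.012 (800px readings)
for p in [(224,150),(227,227),(477,210),(471,134)]: print("plate",atz(c,*( (np.array(p)+.5)/1.5625-.5),.012).round(4))
E
```

```text
collar [ 0.4464 -0.1821  0.063 ]
collar [ 0.4275 -0.2434  0.063 ]
collar [ 0.4084 -0.3054  0.063 ]
red [ 0.4472 -0.1817  0.073 ]
blue [ 0.4281 -0.244   0.073 ]
green [ 0.4095 -0.3067  0.073 ]
r88 [0.4837 0.3344 0.09  ]
r690 [0.4637 0.1155 0.09  ]
r660 [0.3905 0.1227 0.09  ]
r57 [0.4094 0.3399 0.09  ]
g312 [0.4481 0.2367 0.152 ]
g370 [0.4476 0.2167 0.152 ]
g358 [0.4234 0.2193 0.152 ]
g305 [0.4257 0.2376 0.152 ]
scr [0.4302 0.1575 0.156 ]
pun [0.4431 0.2976 0.148 ]
gap [ 0.6783 -0.0447  0.131 ]
0.06510033221240885 0.06540984390916715
plate [0.7212 0.2724 0.012 ]
plate [0.5623 0.2563 0.012 ]
plate [ 0.6106 -0.2373  0.012 ]
plate [ 0.7691 -0.224   0.012 ]
```

Sizes agree: button pitch is 65.1 and 65.4 mm, the rack measures about 219 x 74 mm, and the handle sits at the rack's centre slot. The gauge is at about (0.436, 0.228), rack yaw −0.088, rig yaw 0.096. Next I shut the fingers and turn the tool to the rack's yaw.

Call:
step_arm([
  [0,0,0,0,-9.64,0],
  [0,0,0,0,-9.64,0],
  [0,0,0,0,-9.64,0],
  [0,0,0,0,-9.64,0],
  [0,0,0,0,-9.64,0],
  [0,0,0,0,-9.64,0],
  [0,0,0,0,-9.64,0],
  [0,0,0,0,0,0],
], gripper=-1, squeeze=10)

```text
time_s: 1.1
ee_pos: [0.165, -0.5245, 0.2052]
eef_rot: [-1.571, 0.001, -1.66]
force: [0.1, -0.1, 0.3]
grip_width: 0.0175
```

```bash
cat >> h.py <<'E'
from scipy.spatial.transform import Rotation as Ro
def togo(X,yaw=None):
    from station import get_obs
    o=get_obs();R=Ro.from_euler("xyz",o["eef_rot"])
    d=R.as_matrix().T@(np.array(X)-o["ee_pos"])*1000
    print("t",round(o["time_s"],2),"pos",np.round(o["ee_pos"],4),"rot",np.round(o["eef_rot"],4),"F",np.round(o["force"],2),"w",o["grip_width"])
    print("shift mm",d.round(1))
    if yaw is not None:
        T=Ro.from_euler("xyz",[-np.pi/2,0,yaw]); print("turn deg",np.degrees((R.inv()*T).as_rotvec()).round(2))
E
python3 -c "
from h import *
togo([.4472,-.1817,.12],-1.659)"
```

```text
t 1.1 pos [ 0.165  -0.5245  0.2052] rot [-1.5710e+00  5.0000e-04 -1.6601e+00] F [ 0.13 -0.09  0.27] w 0.017476075504967114
shift mm [-366.6   85.3  250.5]
turn deg [ 0.01 -0.06 -0.03]
```

Call:
step_arm([
  [-36.6,0,25,0,0,0],
  [-36.6,0,25,0,0,0],
  [-36.6,0,25,0,0,0],
  [-36.6,0,25,0,0,0],
  [-36.6,0,25,0,0,0],
  [-36.6,0,25,0,0,0],
  [-36.6,0,25,0,0,0],
  [-36.6,0,25,0,0,0],
  [-36.6,0,25,0,0,0],
  [-36.6,0,25,0,0,0],
  [0,45,0,0,0,0],
  [0,20,0,0,0,0],
])

```text
time_s: 2.6
ee_pos: [0.4458, -0.1812, 0.1384]
eef_rot: [-1.573, 0.001, -1.663]
force: [-0.1, -0.2, 0.0]
grip_width: 0.0004
```

Run:
```python
from h import *
from station import camera
togo([.4472,-.1817,.083],-1.659)
for n in("side","top"):
    np.savez(n+"1.npz",**camera(n))
a=np.load("side1.npz")["pixels"][130:250,210:330,::-1];b=np.load("top1.npz")["pixels"][130:250,230:350,::-1]
cv2.imwrite("pics/b1.png",cv2.resize(np.hstack([a,b]),None,fx=3.3,fy=3.3,interpolation=cv2.INTER_CUBIC))
```

```text
t 2.6 pos [ 0.4458 -0.1812  0.1384] rot [-1.5731e+00  9.0000e-04 -1.6626e+00] F [-0.14 -0.21  0.02] w 0.000354574324431982
shift mm [ 0.4 55.4  1.5]
turn deg [ 0.13 -0.21 -0.05]
```

View pics/b1.png

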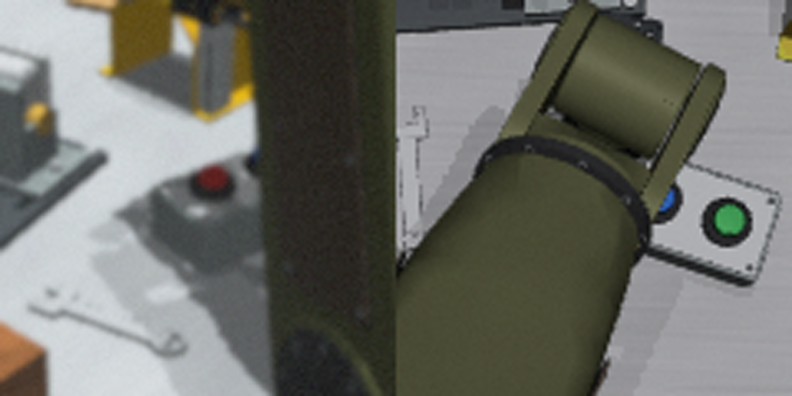

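The side crop shows the closed fingers standing above the red cap, tip near (205,110) and cap near (213,180). In the top view the arm hides the red button. I go down to 10 mm above the cap and check again.

Call:
step_arm([
  [0,20,0,0,0,0],
  [0,20,0,0,0,0],
  [0,15,0,0,0,0],
  [0,0,0,0,0,0],
])

```text
time_s: 3.2
ee_pos: [0.4462, -0.1821, 0.0852]
eef_rot: [-1.572, 0.0, -1.66]
force: [0.0, 0.8, -0.2]
grip_width: 0.0006
```

Run:
```python
from h import *
from station import camera
togo([.4472,-.1817,.066],-1.659)
np.savez("side2.npz",**camera("side")); c=np.load("side2.npz")
for X in ([.4472,-.1817,.073],[.4472,-.1817,.083]): print(proj(c,X))
crop(0,"side2.npz",240,140,320,210,8,"pics/b2.png")
```

```text
t 3.2 pos [ 0.4462 -0.1821  0.0852] rot [-1.5717e+00  4.0000e-04 -1.6603e+00] F [ 0.01  0.77 -0.21] w 0.0005687151151154025
shift mm [-0.5 19.2  1. ]
turn deg [ 0.05 -0.07 -0.02]
[274.00499957 181.99685857]
[274.0769087  179.15986568]
```

View pics/b2.png

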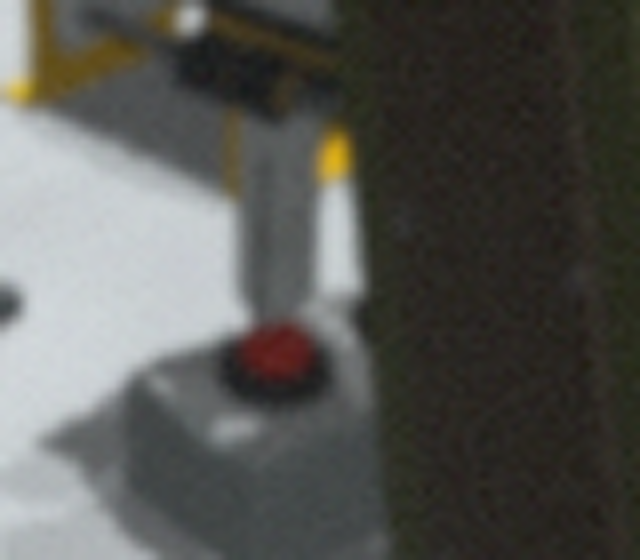

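The fingers are centred over the red cap, cap at crop (277,350) against a predicted (272,336). Now I press it.

Call:
step_arm([
  [0,8,0,0,0,0],
  [0,6,0,0,0,0],
  [0,5,0,0,0,0],
  [0,1,0,0,0,0],
  [0,0,0,0,0,0],
])

```text
time_s: 3.88
ee_pos: [0.4473, -0.1826, 0.07]
eef_rot: [-1.568, -0.001, -1.659]
force: [-23.7, 9.8, 65.9]
grip_width: 0.0004
```

Call:
step_arm([
  [0,-3,0,0,0,0],
  [0,0,0,0,0,0],
])

```text
time_s: 4.12
ee_pos: [0.447, -0.1825, 0.0707]
eef_rot: [-1.568, -0.001, -1.659]
force: [-8.8, 4.2, 32.2]
grip_width: 0.0002
```

Run:
```python
from h import *
from station import camera
togo([.4472,-.1817,.066],-1.659)
np.savez("side3.npz",**camera("side"))
crop(0,"side3.npz",240,140,320,210,8,"pics/b3.png")
```

```text
t 4.12 pos [ 0.447  -0.1825  0.0707] rot [-1.5684e+00 -1.0000e-03 -1.6591e+00] F [-8.83  4.24 32.2 ] w 0.00021438472781491237
shift mm [-0.8  4.7  0.1]
turn deg [-0.13 -0.01  0.06]
```

View pics/b3.png

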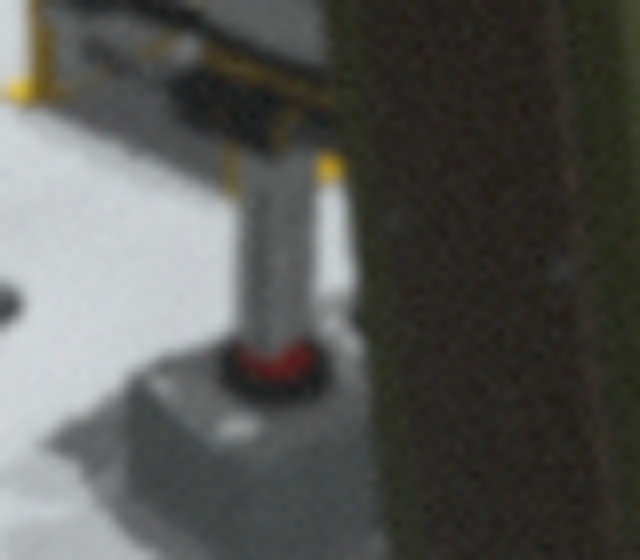

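The button is clearly fully down: the cap is sunk in its collar. It bottoms at TCP z ≈ 0.0712, about 4 mm earlier than the nominal height suggested. I lift off and check that it springs back.

Call:
step_arm([
  [0,-10,0,0,0,0],
  [0,-20,0,0,0,0],
  [0,-10,0,0,0,0],
  [0,0,0,0,0,0],
])

```text
time_s: 4.68
ee_pos: [0.4465, -0.1822, 0.1087]
eef_rot: [-1.57, -0.0, -1.659]
force: [-0.2, 1.0, -0.3]
grip_width: 0.0007
```

Run:
```python
from h import *
from station import camera
togo([.4281,-.244,.09],-1.659)
np.savez("side4.npz",**camera("side"))
crop(0,"side4.npz",240,140,320,210,8,"pics/b4.png")
```

```text
t 4.67 pos [ 0.4465 -0.1822  0.1087] rot [-1.5701e+00 -3.0000e-04 -1.6590e+00] F [-0.17  1.01 -0.25] w 0.0006863693785048803
shift mm [ 63.2  18.7 -12.9]
turn deg [-0.04 -0.    0.02]
```

View pics/b4.png

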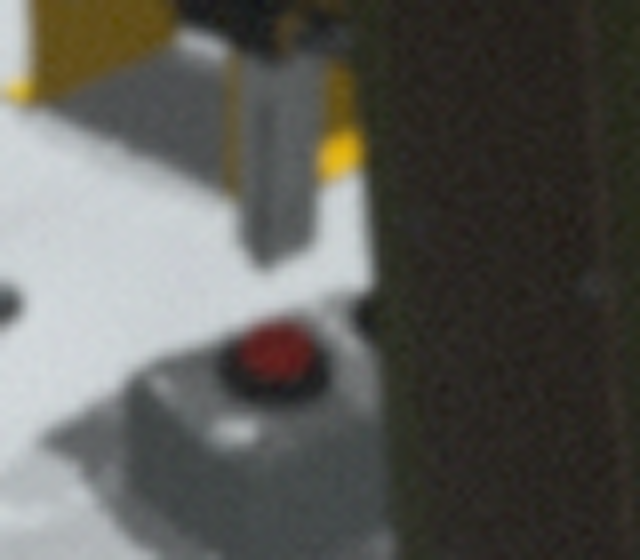

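Red is up again. Now over the blue button.

Call:
step_arm([
  [32,0,-6.5,0,0,0],
  [31.2,0,-6.4,0,0,0],
  [0,10,0,0,0,0],
  [0,10,0,0,0,0],
  [0,0,0,0,0,0],
])

```text
time_s: 5.35
ee_pos: [0.4276, -0.2428, 0.0872]
eef_rot: [-1.573, 0.001, -1.658]
force: [-0.0, -1.0, 1.1]
grip_width: 0.0005
```

```bash
python3 -c "
from h import *
togo([.4281,-.244,.070],-1.659)"
```

```text
t 5.35 pos [ 0.4276 -0.2428  0.0872] rot [-1.5728e+00  1.2000e-03 -1.6582e+00] F [-0.02 -0.98  1.13] w 0.0004866179497231277
shift mm [ 1.1 17.2  0.6]
turn deg [ 0.11  0.05 -0.07]
```

Call:
step_arm([
  [0,8,0,0,0,0],
  [0,4,0,0,0,0],
  [0,3,0,0,0,0],
  [0,0,0,0,0,0],
])

```text
time_s: 5.85
ee_pos: [0.428, -0.2437, 0.0735]
eef_rot: [-1.571, 0.0, -1.659]
force: [0.6, 2.8, 3.0]
grip_width: 0.0003
```

Call:
step_arm([
  [0,1.5,0,0,0,0],
  [0,1.5,0,0,0,0],
  [0,0,0,0,0,0],
])

```text
time_s: 6.22
ee_pos: [0.4281, -0.2439, 0.0711]
eef_rot: [-1.57, -0.0, -1.659]
force: [-3.2, 6.4, 11.8]
grip_width: 0.0002
```

At 11.8 N with a hard stop at 0.071 the blue button is fully down. I lift off and open up.

Call:
step_arm([
  [0,-10,0,0,0,0],
  [0,-30,0,0,0,0],
  [0,-40,0,0,0,0],
  [0,-40,0,0,0,0],
  [0,-30,0,0,0,0],
  [0,0,0,0,0,0],
], gripper=1)

```text
time_s: 6.98
ee_pos: [0.4285, -0.2446, 0.2224]
eef_rot: [-1.567, -0.002, -1.659]
force: [0.2, -0.6, -0.5]
grip_width: 0.0568
```

```bash
python3 -c "
from h import *
togo([.4363,.2278,.200],-1.659)"
```

```text
t 6.97 pos [ 0.4285 -0.2446  0.2224] rot [-1.5673 -0.0023 -1.6592] F [ 0.17 -0.6  -0.48] w 0.05684989973441165
shift mm [-471.3   21.2  -34. ]
turn deg [-0.2  -0.01  0.13]
```

Call:
step_arm([
  [-35,0,-3.4,0,0,0],
  [-48,0,-3.4,0,0,0],
  [-48,0,-3.4,0,0,0],
  [-48,0,-3.4,0,0,0],
  [-48,0,-3.4,0,0,0],
  [-48,0,-3.4,0,0,0],
  [-48,0,-3.4,0,0,0],
  [-48,0,-3.4,0,0,0],
  [-48,0,-3.4,0,0,0],
  [-35,0,-3.4,0,0,0],
  [-17.3,0,0,0,0,0],
  [0,10,0,0,0,0],
])

```text
time_s: 8.48
ee_pos: [0.4358, 0.2287, 0.2098]
eef_rot: [-1.571, -0.0, -1.658]
force: [-0.3, -0.2, -1.2]
grip_width: 0.0941
```

Run:
```python
from h import *
from station import camera
togo([.4363,.2278,.109],-1.659)
for n in("side","top"):
    np.savez(n+"5.npz",**camera(n))
a=np.load("side5.npz")["pixels"][120:320,90:290,::-1];b=np.load("top5.npz")["pixels"][70:270,70:270,::-1]
cv2.imwrite("pics/b5.png",cv2.resize(np.hstack([a,b]),None,fx=2,fy=2,interpolation=cv2.INTER_CUBIC))
```

```text
t 8.47 pos [0.4358 0.2287 0.2098] rot [-1.5706e+00 -1.0000e-04 -1.6580e+00] F [-0.34 -0.16 -1.19] w 0.09414513976688037
shift mm [  0.8 100.8   0.6]
turn deg [-0.01  0.06  0.01]
```

View pics/b5.png

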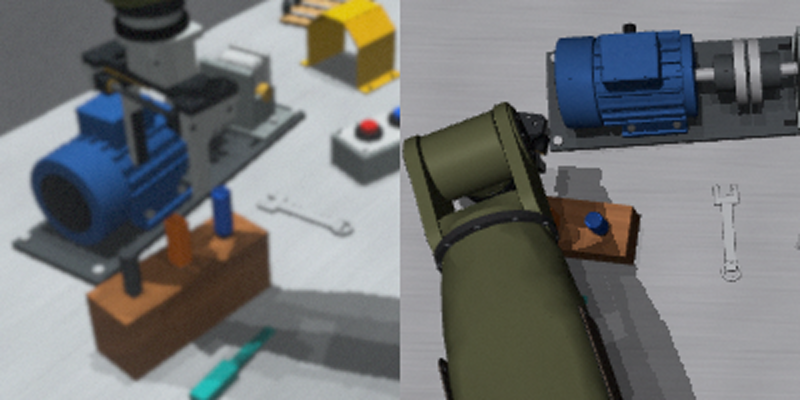

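The gripper is above the rack's middle slot, orange handle at (180,240) in the side half. The turquoise look-alike has toppled and now lies at (230,370); it isn't part of the job. I go down to grip height.

Call:
step_arm([
  [0.8,20,0.5,0,0,0],
  [0,25,0,0,0,0],
  [0,25,0,0,0,0],
  [0,20,0,0,0,0],
  [0,10.5,0,0,0,0],
  [0,0,0,0,0,0],
])

```text
time_s: 9.32
ee_pos: [0.436, 0.227, 0.1097]
eef_rot: [-1.571, -0.0, -1.66]
force: [-0.4, -0.1, -0.8]
grip_width: 0.0937
```

Run:
```python
from h import *
from station import camera
togo([.4363,.2278,.109],-1.659)
np.savez("side6.npz",**camera("side"))
crop(0,"side6.npz",120,200,210,290,8,"pics/b6.png")
```

```text
t 9.32 pos [0.436  0.227  0.1097] rot [-1.5715e+00 -4.0000e-04 -1.6599e+00] F [-0.41 -0.14 -0.76] w 0.09367059273323258
shift mm [-0.8  0.7  0.2]
turn deg [ 0.04 -0.05  0.02]
```

View pics/b6.png

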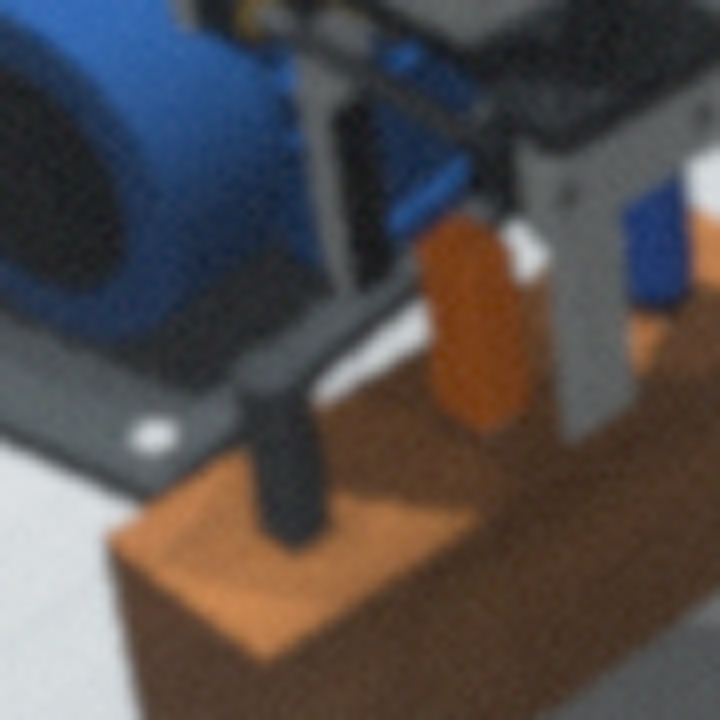

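The orange handle, (475,320) in the crop, stands midway between the fingers at (350,200) and (595,350). I close on it.

Call:
step_arm([
  [-0.5,0,0,0,0,0],
  [0,0,0,0,0,0],
  [0,0,0,0,0,0],
  [0,0,0,0,0,0],
  [0,0,0,0,0,0],
  [0,0,0,0,0,0],
  [0,0,0,0,0,0],
  [0,0,0,0,0,0],
], gripper=-1, squeeze=30)

```text
time_s: 10.38
ee_pos: [0.4361, 0.2282, 0.11]
eef_rot: [-1.571, 0.0, -1.659]
force: [1.0, -0.1, -0.2]
grip_width: 0.0239
```

Opening is 23.9 mm, matching the 24 mm handle. Lift straight up.

Call:
step_arm([
  [0,-10,0,0,0,0],
  [0,-20,0,0,0,0],
  [0,-25,0,0,0,0],
  [0,-25,0,0,0,0],
  [0,-30,0,0,0,0],
  [0,-30,0,0,0,0],
  [0,-20,0,0,0,0],
  [0,0,0,0,0,0],
])

```text
time_s: 11.38
ee_pos: [0.4363, 0.2284, 0.2714]
eef_rot: [-1.568, 0.001, -1.659]
force: [-0.2, 0.4, -1.8]
grip_width: 0.0239
```

Run:
```python
from h import *
from station import camera
togo([.53,-.0447,.27],-1.475)
np.savez("side7.npz",**camera("side"))
crop(0,"side7.npz",90,120,230,260,5,"pics/b7.png")
```

```text
t 11.38 pos [0.4363 0.2284 0.2714] rot [-1.5684e+00  1.3000e-03 -1.6590e+00] F [-0.24  0.39 -1.77] w 0.023861634823303484
shift mm [263.8   1.4 117.3]
turn deg [ -0.14 -10.54  -0.06]
```

View pics/b7.png

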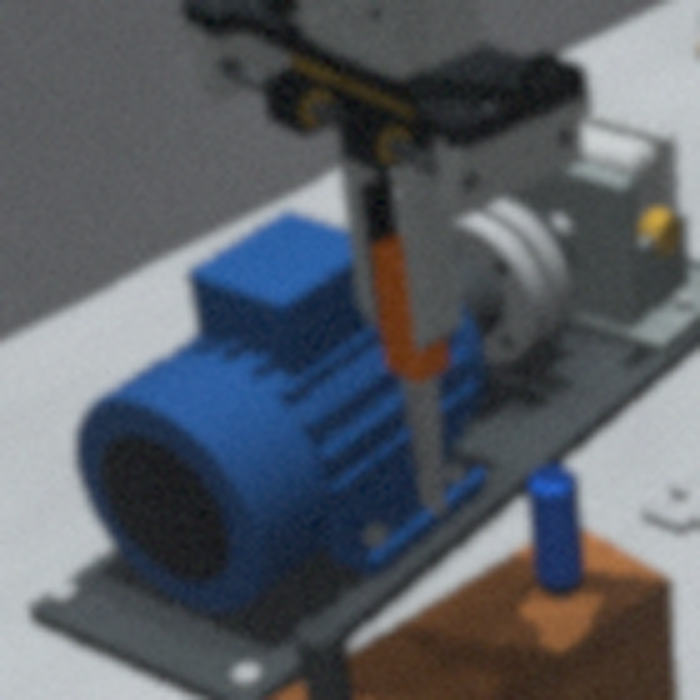

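Call:
step_arm([
  [25,0,11.7,0,0,0],
  [35,0,15,0,0,0],
  [35,0,15,0,0,0],
  [35,0,15,0,0,0],
  [35,0,15,0,0,0],
  [35,0,15,0,0,0],
  [35,0,15,0,0,0],
  [29,0,15,0,0,0],
  [0,0,0,0,-5.2,0],
  [0,0,0,0,-5.2,0],
  [0,0,0,0,0,0],
  [0,0,0,0,0,0],
])

```text
time_s: 12.92
ee_pos: [0.5288, -0.045, 0.2694]
eef_rot: [-1.572, 0.0, -1.479]
force: [0.3, -0.0, -1.0]
grip_width: 0.0241
```

Run:
```python
from h import *
from station import camera
togo([.6783,-.0447,.25],-1.475)
for n in("side","top"):
    np.savez(n+"8.npz",**camera(n))
c=np.load("side8.npz"); print(proj(c,[.6783,-.0447,.131]))
crop(0,"side8.npz",140,130,230,210,8,"pics/b8.png")
```

```text
t 12.93 pos [ 0.5288 -0.045   0.2694] rot [-1.5717e+00  2.0000e-04 -1.4794e+00] F [ 0.34 -0.01 -1.04] w 0.024122029820260547
shift mm [ 13.4  19.3 148.9]
turn deg [ 0.05 -0.25 -0.01]
[184.93746298 160.80321449]
```

View pics/b8.png

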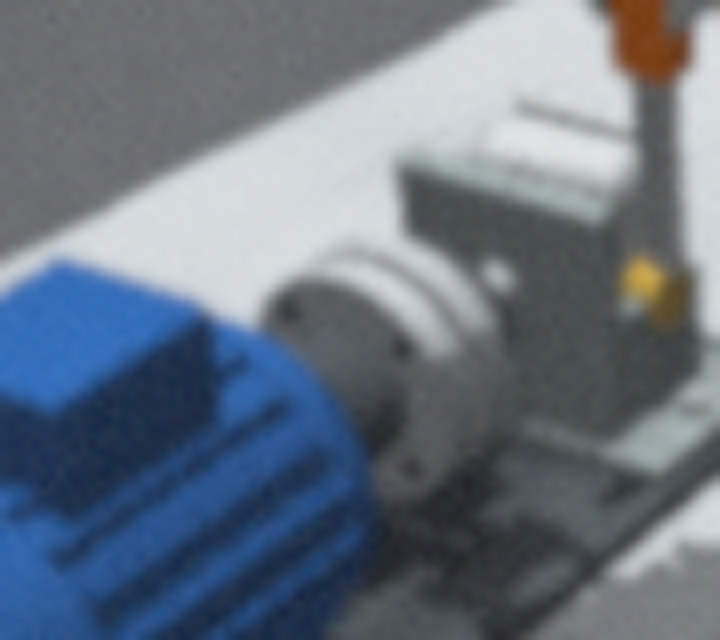

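```bash
cat > ov.py <<'E'
from h import *
import sys
def ov(src,x,y,yaw,g,win,s,out):
    c=np.load(src); u0,v0,u1,v1=win
    im=cv2.resize(c["pixels"][v0:v1,u0:u1,::-1],None,fx=s,fy=s,interpolation=cv2.INTER_CUBIC)
    ex=np.array([np.cos(yaw),np.sin(yaw),0]);ey=np.array([-np.sin(yaw),np.cos(yaw),0])
    im2=im.copy()
    for yy,col in((g/2,(0,0,255)),(g/2+.016,(0,0,255)),(-g/2,(0,255,0)),(-g/2-.016,(0,255,0))):
        a=np.linspace(0,2*np.pi,200)
        pts=[proj(c,np.array([x,y,.083])+ey*yy+.048*(np.cos(t)*ex+np.sin(t)*np.array([0,0,1]))) for t in a]
        pts=((np.array(pts)-[u0,v0]+.5)*s-.5)
        cv2.polylines(im2,[np.int32(pts.round())],True,col,1,cv2.LINE_AA)
    cv2.imwrite(out,np.hstack([im,im2]))
E
python3 - <<'E'
from ov import *
ov("top0.npz",.672,-.0453,.096,.0065,(230,83,260,128),13,"pics/o1.png")
ov("side8.npz",.672,-.0453,.096,.0065,(170,155,208,197),10,"pics/o2.png")
E
```

```text
(no output)
```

View pics/o1.png

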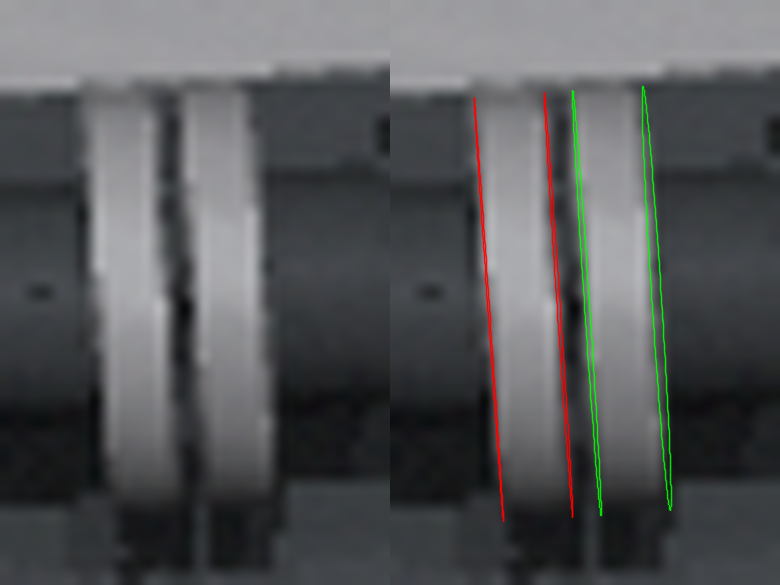

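View pics/o2.png

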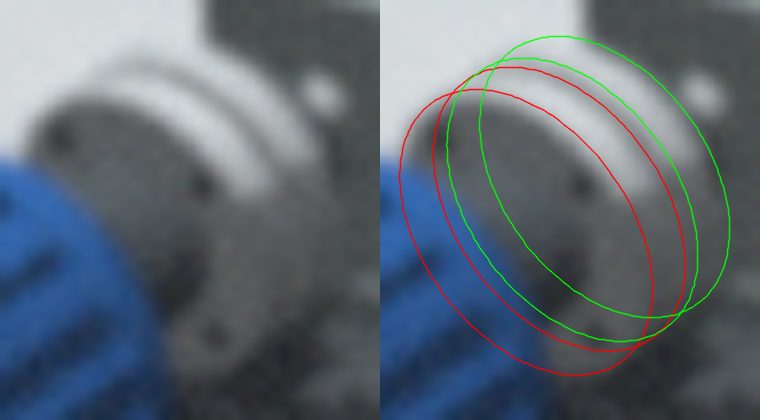

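The overlay fits within about 1 px (2 to 3 mm) in both views: gap about 6 mm, mouth at about (0.674, −0.045), yaw ≈ 0.096. I move the tip above the mouth and compare tip with gap directly.

Call:
step_arm([
  [1.5,0,20,0,-0.2,0],
  [1.5,0,25,0,0,0],
  [1.5,0,25,0,0,0],
  [2,0,25,0,0,0],
  [2,0,25,0,0,0],
  [2,0,15,0,0,0],
  [2,0,9.4,0,0,0],
  [1,10,0,0,0,0],
  [0,10,0,0,0,0],
  [0,5,0,0,0,0],
  [0,0,0,0,0,0],
  [0,0,0,0,0,0],
])

```text
time_s: 14.52
ee_pos: [0.6741, -0.0446, 0.2455]
eef_rot: [-1.57, -0.0, -1.474]
force: [0.7, 0.0, -0.8]
grip_width: 0.0237
```

Run:
```python
from h import *
from station import camera
togo([.674,-.0451,.244],-1.475)
for n in("side","top"):
    np.savez(n+"9.npz",**camera(n))
crop(0,"side9.npz",155,115,215,185,8,"pics/b9.png")
crop(0,"top9.npz",190,60,310,160,5,"pics/b9t.png")
c=np.load("side9.npz"); print(cp((0,0),0,0), [((proj(c,X)-[155,115])*8).round(1) for X in ([.674,-.0451,.131],[.674,-.0451,.146],[.674,-.0451,.224])])
```

```text
t 14.53 pos [ 0.6741 -0.0446  0.2455] rot [-1.5701e+00 -1.0000e-04 -1.4741e+00] F [ 0.74  0.02 -0.79] w 0.023732792640046296
shift mm [ 0.5  1.5 -0.1]
turn deg [-0.04  0.05  0.01]
(-0.4375, -0.4375) [array([248.6, 369.3]), array([245.2, 333.9]), array([226.8, 142.7])]
```

View pics/b9.png

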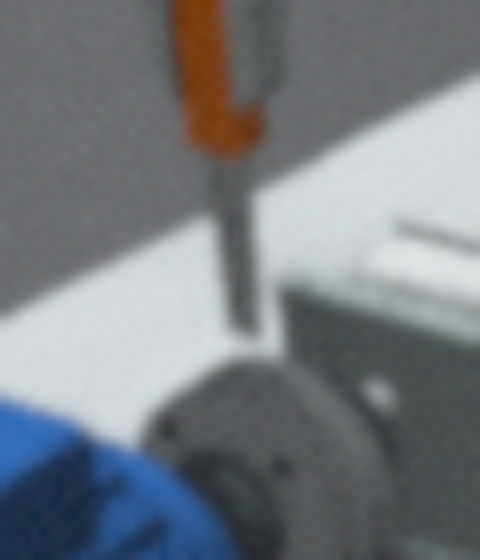

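View pics/b9t.png

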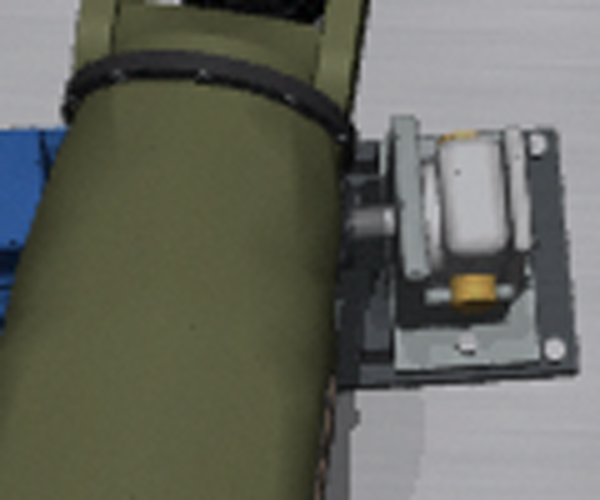

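Run:
```python
from h import *
import ov
c=dict(np.load("side9.npz")); 
ims=[]
from station import camera
px=c["pixels"].astype(float)
for i in range(4): px+=camera("side")["pixels"]
px/=5
w=np.clip((px-30)*255/90,0,255).astype(np.uint8); c["pixels"]=w; np.savez("side9c.npz",**c)
c2=dict(np.load("side8.npz"))
ov.ov("side9c.npz",.674,-.0451,.096,.006,(165,148,203,190),10,"pics/o3.png")
```

```text
(no output)
```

View pics/o3.png

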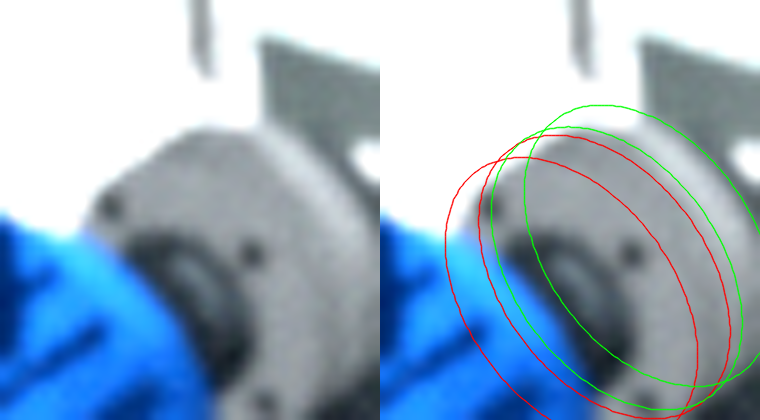

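Run:
```python
from h import *
c=dict(np.load("side0.npz"))
px=np.mean([np.load(f"side{i}.npz")["pixels"].astype(float) for i in (0,1,2,3,4)],0)
w=np.clip((px-70)*255/150,0,255).astype(np.uint8)
u0,v0,u1,v1=172,152,206,186;s=22
im=cv2.resize(w[v0:v1,u0:u1,::-1],None,fx=s,fy=s,interpolation=cv2.INTER_CUBIC)
cv2.imwrite("pics/o4.png",im)
yaw=.096;ex=np.array([np.cos(yaw),np.sin(yaw),0]);ey=np.array([-np.sin(yaw),np.cos(yaw),0])
for yy,col in((.003,(0,0,255)),(.019,(0,0,255)),(-.003,(0,255,0)),(-.019,(0,255,0))):
    for t in np.radians(np.arange(0,181,5)):
        p=(proj(c,np.array([.674,-.0451,.083])+ey*yy+.048*(np.cos(t)*ex+np.sin(t)*np.array([0,0,1])))-[u0,v0]+.5)*s-.5
        cv2.circle(im,tuple(int(q) for q in p),3,(255,0,255) if abs(t-np.pi/2)<.01 else col,-1)
cv2.imwrite("pics/o5.png",im)
```

```text
(no output)
```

View pics/o4.png

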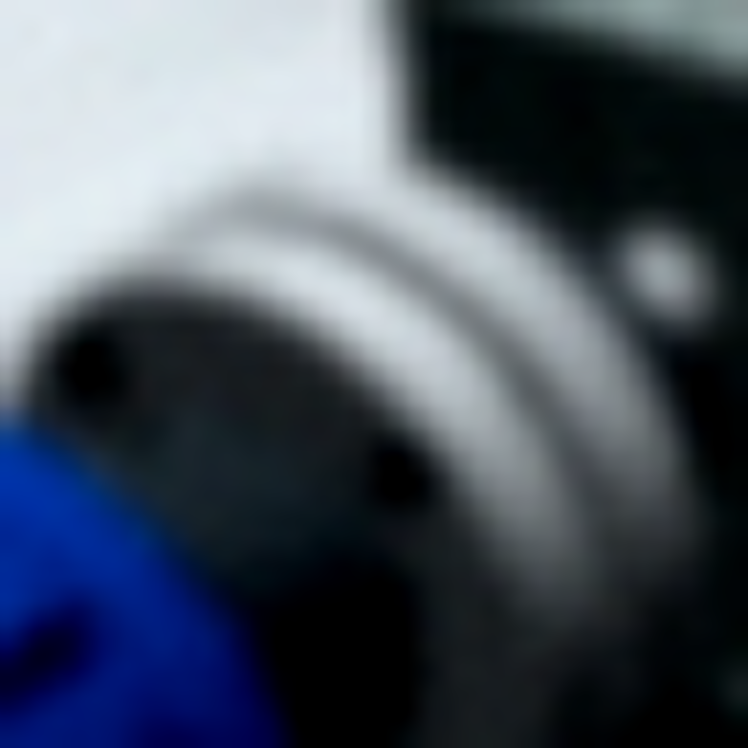

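View pics/o5.png

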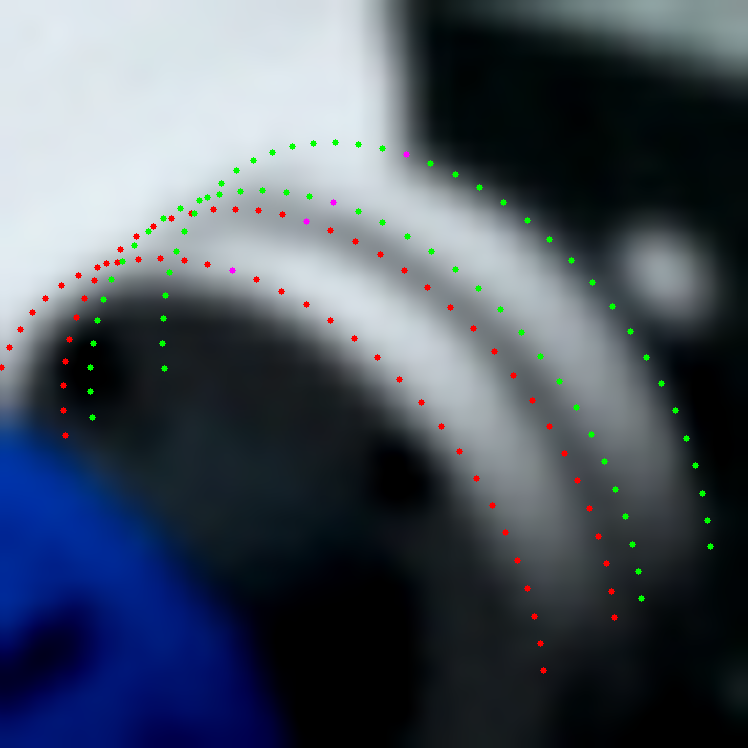

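The gap's dark arc matches the model midline within 0.5 px (about 1 mm), and the tip appears where predicted, crop (245,333). So the blade is over the mouth. I descend in small guarded steps.

Call:
step_arm([
  [0.3,5,0,0,0,0],
  [0,5,0,0,0,0],
  [0,3,0,0,0,0],
  [0,0,0,0,0,0],
])

```text
time_s: 15.32
ee_pos: [0.674, -0.0449, 0.2316]
eef_rot: [-1.571, 0.0, -1.474]
force: [-0.1, -0.5, -1.6]
grip_width: 0.0238
```

Call:
step_arm([
  [0,1.5,0,0,0,0],
  [0,1.5,0,0,0,0],
  [0,0,0,0,0,0],
])

```text
time_s: 15.7
ee_pos: [0.6741, -0.0449, 0.2288]
eef_rot: [-1.571, 0.0, -1.474]
force: [0.5, -0.3, -1.7]
grip_width: 0.0236
```

Call:
step_arm([
  [0,1.5,0,0,0,0],
  [0,1.5,0,0,0,0],
  [0,0,0,0,0,0],
])

```text
time_s: 16.08
ee_pos: [0.674, -0.0449, 0.2258]
eef_rot: [-1.571, 0.0, -1.474]
force: [-0.6, 0.5, -1.3]
grip_width: 0.0237
```

Call:
step_arm([
  [0,1.5,0,0,0,0],
  [0,1.5,0,0,0,0],
  [0,0,0,0,0,0],
])

```text
time_s: 16.45
ee_pos: [0.6741, -0.0449, 0.2227]
eef_rot: [-1.571, 0.0, -1.474]
force: [-0.1, -0.3, -1.2]
grip_width: 0.0236
```

Call:
step_arm([
  [0,1.5,0,0,0,0],
  [0,1.5,0,0,0,0],
  [0,0,0,0,0,0],
])

```text
time_s: 16.82
ee_pos: [0.674, -0.0449, 0.2197]
eef_rot: [-1.571, 0.0, -1.474]
force: [0.1, -0.6, -2.2]
grip_width: 0.0237
```

Call:
step_arm([
  [0,1.5,0,0,0,0],
  [0,1.5,0,0,0,0],
  [0,0,0,0,0,0],
])

```text
time_s: 17.2
ee_pos: [0.6741, -0.0449, 0.2168]
eef_rot: [-1.571, 0.0, -1.474]
force: [-0.2, -0.1, -1.7]
grip_width: 0.024
```

No contact down to about 12 mm below the rim. I check in the picture that the blade is in the gap and not beside a disc.

Run:
```python
from h import *
from station import camera
px=np.mean([camera("side")["pixels"].astype(float) for i in range(3)],0)
w=np.clip((px-20)*255/200,0,255).astype(np.uint8)[125:185,160:220,::-1]
cv2.imwrite("pics/b10.png",cv2.resize(w,None,fx=10,fy=10,interpolation=cv2.INTER_CUBIC))
```

```text
(no output)
```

View pics/b10.png

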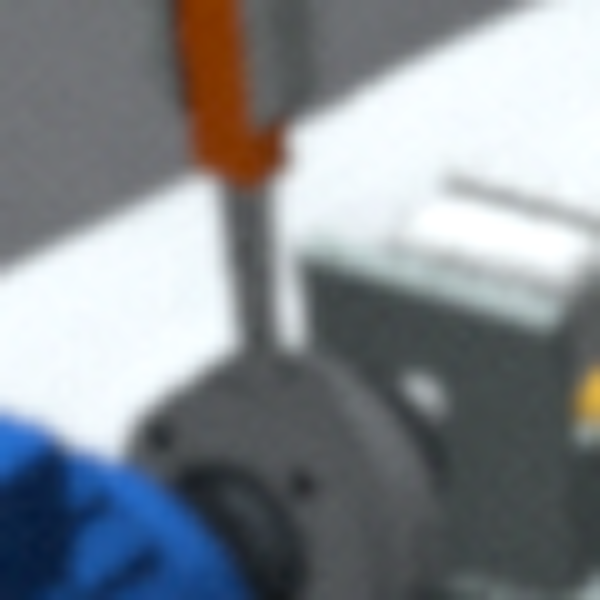

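The blade passes behind the motor disc's rim at (260,345), with about 54 of its 78 mm still visible, so it is in the gap. I continue in guarded steps.

Call:
step_arm([
  [0,2,0,0,0,0],
  [0,2,0,0,0,0],
  [0,2,0,0,0,0],
  [0,0,0,0,0,0],
])

```text
time_s: 17.85
ee_pos: [0.674, -0.0449, 0.2107]
eef_rot: [-1.571, 0.0, -1.474]
force: [1.3, 0.2, -1.9]
grip_width: 0.0238
```

Call:
step_arm([
  [0,2,0,0,0,0],
  [0,2,0,0,0,0],
  [0,2,0,0,0,0],
  [0,0,0,0,0,0],
])

```text
time_s: 18.35
ee_pos: [0.674, -0.0449, 0.2047]
eef_rot: [-1.571, 0.0, -1.474]
force: [-0.9, -0.5, -1.4]
grip_width: 0.0238
```

Call:
step_arm([
  [0,1.5,0,0,0,0],
  [0,1.5,0,0,0,0],
  [0,0,0,0,0,0],
])

```text
time_s: 18.73
ee_pos: [0.674, -0.0449, 0.2018]
eef_rot: [-1.571, 0.0, -1.474]
force: [0.9, 0.2, -1.2]
grip_width: 0.0239
```

Call:
step_arm([
  [0,1.5,0,0,0,0],
  [0,1.5,0,0,0,0],
  [0,0,0,0,0,0],
])

```text
time_s: 19.1
ee_pos: [0.6741, -0.0449, 0.1988]
eef_rot: [-1.571, 0.0, -1.474]
force: [0.2, -0.0, -1.5]
grip_width: 0.0233
```

Call:
step_arm([
  [0,1,0,0,0,0],
  [0,1,0,0,0,0],
  [0,0,0,0,0,0],
])

```text
time_s: 19.48
ee_pos: [0.6741, -0.0449, 0.1968]
eef_rot: [-1.571, 0.0, -1.474]
force: [0.1, 0.7, -1.8]
grip_width: 0.0239
```

Call:
step_arm([
  [0,1,0,0,0,0],
  [0,1,0,0,0,0],
  [0,0,0,0,0,0],
])

```text
time_s: 19.85
ee_pos: [0.6741, -0.0448, 0.1948]
eef_rot: [-1.571, 0.0, -1.474]
force: [0.3, 1.9, -1.7]
grip_width: 0.024
```

Call:
step_arm([
  [0,1,0,0,0,0],
  [0,1,0,0,0,0],
  [0,0,0,0,0,0],
])

```text
time_s: 20.23
ee_pos: [0.6741, -0.0448, 0.1928]
eef_rot: [-1.571, 0.0, -1.474]
force: [0.1, 0.4, -2.2]
grip_width: 0.0241
```

Call:
step_arm([
  [0,1,0,0,0,0],
  [0,1,0,0,0,0],
  [0,0,0,0,0,0],
])

```text
time_s: 20.6
ee_pos: [0.6742, -0.0448, 0.1911]
eef_rot: [-1.57, 0.0, -1.474]
force: [-0.0, 1.9, 0.8]
grip_width: 0.0239
```

Drag begins: Fz is up by about 2.5 N and Fy is +1.9, so it bears on the pump side a little first. I nudge it towards +y and go a little deeper.

Call:
step_arm([
  [-0.2,0,0,0,0,0],
  [0,0.5,0,0,0,0],
  [0,0,0,0,0,0],
])

```text
time_s: 20.98
ee_pos: [0.6742, -0.0447, 0.1907]
eef_rot: [-1.57, -0.0, -1.474]
force: [-1.2, 2.3, 2.5]
grip_width: 0.0238
```

Call:
step_arm([
  [0,0.5,0,0,0,0],
  [0,0,0,0,0,0],
  [0,0,0,0,0,0],
])

```text
time_s: 21.35
ee_pos: [0.6742, -0.0448, 0.1902]
eef_rot: [-1.57, -0.0, -1.474]
force: [0.5, 1.5, 4.4]
grip_width: 0.0236
```

Call:
step_arm([
  [0,0,0,0,0,0],
  [0,0,0,0,0,0],
  [0,0,0,0,0,0],
  [0,0,0,0,0,0],
])

```text
time_s: 21.85
ee_pos: [0.6742, -0.0447, 0.1901]
eef_rot: [-1.57, -0.0, -1.474]
force: [-0.0, 0.9, 5.9]
grip_width: 0.0239
```

Run:
```python
from h import *
from station import camera
togo([.674,-.0451,.19],-1.475)
px=np.mean([camera("side")["pixels"].astype(float) for i in range(3)],0)
w=np.clip((px-20)*255/200,0,255).astype(np.uint8)[110:210,150:270,::-1]
cv2.imwrite("pics/b11.png",cv2.resize(w,None,fx=6,fy=6,interpolation=cv2.INTER_CUBIC))
togo([.674,-.0451,.19],-1.475)
```

```text
t 21.85 pos [ 0.6742 -0.0447  0.1901] rot [-1.5704e+00 -1.0000e-04 -1.4740e+00] F [-0.05  0.85  5.94] w 0.02390120837810435
shift mm [ 0.4  0.1 -0.2]
turn deg [-0.02  0.06  0.01]
t 22.0 pos [ 0.6742 -0.0448  0.1901] rot [-1.5704e+00 -1.0000e-04 -1.4741e+00] F [0.24 0.75 5.05] w 0.023951938997437305
shift mm [ 0.3  0.1 -0.2]
turn deg [-0.02  0.05  0.01]
```

View pics/b11.png

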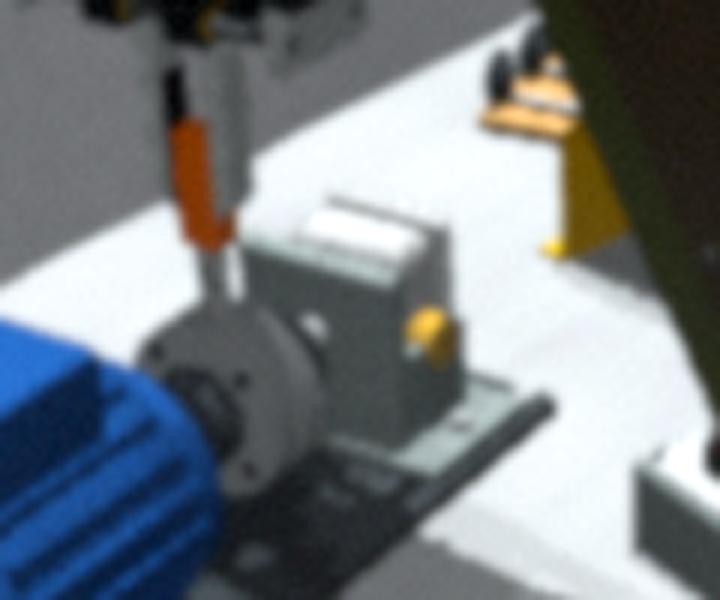

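Side view: the handle's lower end, (205,245), stands about 39 mm above the rim. The readings hold steady (drag about 7 N, side force under 1 N), so both faces bear nearly equally. I hand it in.

```bash
python3 -c "
from station import job,get_obs
print(job.hand_in()); o=get_obs(); print(o['time_s'],o['force'],o['ee_pos'],o['grip_width'])"
```

```text
the job is handed in; nothing more can be done
None
the job is handed in; nothing more can be done
```

I pressed and released the red stop button, then the blue brake button, and never went near the green one. I then drew the orange gauge from the rack's middle slot and slid it into the coupling gap. The job was handed in at about 22 s with the gauge still held there.

**Last checks:**
- **Depth:** the tip was about 39 mm below the rim, which suggests a gap of about 5.9 mm. The pictures had given about 6 mm.
- **Fit:** drag was a steady 7 N or so, with less than 1 N sideways. From that I infer the blade was bearing on both faces at roughly 10–15 N each, but I could not measure each face separately.
- **Alignment and grip:** the tool's yaw was within 0.1° of my measured rig yaw and the tool was upright. The opening was 23.9 mm on the 24 mm handle.

**What disagreed or went less well:**
- **Red button:** both buttons bottomed about 4 mm higher than the stated height, so my first press of the red one peaked at about 66 N before I backed off. It was seen fully down, then up again.
- **Blue button:** I judged it fully down by force (11.8 N at the stop). I lifted well clear afterwards, but did not look closely at the cap in a picture.
- **Turquoise look-alike:** it toppled onto the bench at some point while the arm was moving. I don't know why, and I did not go near it on purpose.
- **Guard, spanner and other tools:** I did not touch them, and they looked in place wherever I could see them, but I made no final measurement.

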